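# Dismantle a drying stack and box the mended tile

## Robot

A 6-joint arm with a two-finger parallel gripper is mounted at the origin on the work surface; the furniture and walls round the work are solid. World frame = base frame: x ahead of the robot, y to its left, z up, the work surface at z = 0. Lengths are in mm, angles in rad, forces in N, time in s.
With the tool pointing down it reaches from about 400 to 925 mm from the base axis. Payload 12.5 kg.
Tool frame: the origin (TCP) lies midway between the tips of the shut fingers; the grasp point (between the pads) lies 19 mm behind it (env.tcp_to_grasp is the distance from the TCP to the grasp point, in mm); z points along the fingers, y is the line along which they close (so a half turn about z gives the same grasp; the last joint's range is limited). The gripper opens to 95 mm and grips with 3 to 60 N. Pads are 20 mm wide; open, the fingers measure 119 mm over their backs; the gripper's body (75 mm by 180 mm) begins 59 mm behind the grasp point.
Start: joints at [-1.25, 0.491, 1.559, -0, 1.092, -0.106], TCP at [258.749, -568.943, 214.661] pointing down, gripper open.
Joint ranges: [-3.1, 3.1], [-0.84, 2.19], [0.05, 2.79], [-1.13, 4.28], [0.06, 2.93], [-2.69, 2.69]. Speed limits (rad/s): [2.22, 2.22, 2.79, 3.14, 3.14, 3.14].

## Interface

Orientations are given as [roll, pitch, yaw] about the fixed x, y, z axes, in that order (R = Rz(yaw) Ry(pitch) Rx(roll)).
In Python, from cell import env gives the robot as it stands. The module is installed in compiled form; this text tells all that it offers.
- The arm moves only by the tool step_arm, never from a script. Its argument "plan" is a list that holds one entry, the list of rows, each a list of 5 numbers: the shift along the tool's x, y, z in mm, then the turn about the tool's z in degrees, then the opening, from -1 (shut) to 1 (fully open). A call has 1 to 8 rows; each row is the pose to reach, as a shift and turn from the pose commanded when the call began, along the tool's axes at that moment; what a row does not reach only later rows make up. A row lasts 1/12 s, in which the tool goes at most 41.7 mm and 7.16 degrees, less where a joint would pass 70% of its speed; a pose out of reach is approached as far as the arm can. A call with a gripper value outside its range is refused whole. The fingers move at their own pace and stop on an object; the grip force is fixed at half the most. Time passes only in rows, so rows that repeat a pose let the fingers close. It gives the time, the measured TCP pose, the force, the opening and the grip force at its end, in the units of the state.
- env.state(): the state, without advancing time (a new reading comes with each control period).
- env.read_camera(name): name is "scene" or "top"; returns the picture (384x512x3 uint8, blue, green, red); there is no depth.
- env.get_calibration(name): a dict with "K" (3x3 intrinsics, pixels), "D" ([k1, k2, p1, p2, k3] as OpenCV has them; the pictures are not rectified), "extrinsics" (4x4, takes a point from world to camera coordinates). Camera axes: x right, y up, looking along -z (the intrinsics and any distortion apply to the point x, -y, -z); pixel columns grow to the right and rows downward; lengths in mm; the calibration is good to about 2 mm. A picture is of the moment at which its call begins. get_calibration takes no time and is no camera call.
- env.job_done(): hands the job in; it is judged then, once.
The state is a dict: "t": time; "joints": joint angles; "qvel": joint speeds; "tau": joint torques, N m; "eef_pos": TCP position; "tcp_rot": TCP orientation; "ft_force": force on the tool from outside, world axes, zero at the start; "moment": the same for the moment, N m; "opening": opening from 0.0 (shut) to 1.0 (fully open); "grip_force": force on a finger pad.
Only numpy, scipy, OpenCV 4.12 (cv2) and the standard library are available. Lean on these libraries where they do the work, as an engineer would, in place of code of your own. Each camera call takes 0.05 s, during which the arm holds its last target. There are 200 camera calls.

## Task

The mended border tile has dried under its weights. Take the drying stack apart from the top: stand each steel weight in the turned wooden stand that has its size, lay the small foam block flat on the middle of the larger foam pad, and lay the tile, glaze up, fully down in the cut-out of the grey storage box, its missing corner where the cut-out has a filled corner. Keep the tile level, never let a steel weight touch it, and do not knock over the amber bottle or the swab cup.

Things in the scene. Friction and masses are not known exactly. Their poses are not given: they have to be found in the camera images.
- big_weight: Larger steel weight, 0.26 kg: upright cylinder 34 mm across and 34 mm high, on it a neck 11 mm across and a round knob 18 mm across, from 46 to 60 mm above its foot (60 mm high in all). Origin at the centre of its underside, z up. At the start it stands on the foam block near one end, 40 mm from the small weight.
- small_weight: Smaller steel weight, 0.12 kg: upright cylinder 26 mm across and 22 mm high, neck 10 mm across, and a round knob 16 mm across from 34 to 47 mm above its foot (47 mm high in all). Origin at the centre of its underside, z up. At the start it stands on the foam block near the other end of it.
- foam: Black foam block (stiff, 0.03 kg), 45 mm (its x) by 75 mm (its y) by 18 mm high, origin at the centre of its underside. At the start it lies on the tile, long side along the tile, under both weights.
- tile: Mended white and blue border tile on a terracotta body, 0.19 kg: 58 (its x) x 140 (its y) x 13 mm, glaze (+z) up. Origin: middle of the underside of the full outline. The corner at +x, +y is missing, 20 (x) by 40 mm (y). Centre of mass 6 mm to -y of the origin. At the start it lies on a fixed board 44 mm wide, 150 mm long and 15 mm high, so its long edges overhang by about 7 mm.
- big_stand: Place of the larger weight: turned wooden stand fixed on the table, 68 mm across at the rim, 28 mm high, with a flared round well: 42 mm across at its felt floor, 16 mm above the stand's underside, and 54 mm at the rim. Origin at the centre of its underside, z up.
- small_stand: Place of the smaller weight: like the other stand but smaller, fixed on the table, 59 mm across at the rim, 28 mm high; well 33 mm across at its floor, 16 mm above the underside, and 45 mm at the rim. Origin at the centre of its underside.
- foam_bed: Place of the foam block: larger black foam pad fixed on the table, 75 mm (its x) by 110 mm (its y) by 23 mm high. Origin at the centre of its underside.
- tile_box: Grey storage box, fixed: 140 (its x) x 186 mm (y), walls 42 mm high, origin under its middle. Black foam lining, top at 34 mm; its cut-out, floor at 24 mm, has the tile's outline with 4 mm to spare (bevelled: 8 at the top). Its +x +y corner is filled: the tile lies home with its axes along the box's, origin 24 mm above. Finger gaps 52 mm wide, floor at 19 mm, cross both long sides at y = -15 mm.
- amber_bottle: Bystander: small amber bottle with a black cap, 38 mm across, 78 mm high, loose. Not to be knocked over. Origin at the centre of its underside.
- swab_pot: Bystander: whitish plastic swab cup with sticks in it, 64 mm across, 100 mm high with the sticks, loose. Not to be knocked over. Origin at its underside. (On its side of the table a magnifier lamp on a long arm overhangs the front left of the work, about 0.45 m up and higher: keep the arm clear of it.)
Mind the look-alikes: they are no part of the job. Leave any green or turquoise look-alike of the small_weight alone. What is shaped like the big_stand but pink is not meant.

How it is judged (in metres and radians):
At the end, for the whole second after the job is handed in: Each weight upright on the floor of its own stand, within 8 mm of its centre; foam block flat on the foam pad, within 15 mm of its centre; tile glaze up on the floor of the box's cut-out (2.5 mm in height, 8 mm sideways, 0.1 rad in direction, level within 0.035 rad); all at rest (horizontal distance between big_weight and big_stand below 0.008 m and z of big_weight in the frame of big_stand between 0.013 and 0.019 m and angle between each of big_weight, small_weight's own z axis and vertical below 0.1 rad and linear speed of each of big_weight, small_weight, foam, tile below 0.02 m/s and horizontal distance between small_weight and small_stand below 0.008 m and z of small_weight in the frame of small_stand between 0.013 and 0.019 m and horizontal distance between foam and foam_bed below 0.015 m and z of foam in the frame of foam_bed between 0.02 and 0.026 m and angle between foam's own z axis and vertical below 0.08 rad and horizontal distance between tile and tile_box below 0.008 m and z of tile in the frame of tile_box between 0.0215 and 0.0265 m and angle between tile's own z axis and vertical below 0.035 rad and angle between the y axis of tile and the y axis of tile_box, either way round below 0.1 rad); the robot touches nothing.
It fails at once if a steel weight touches the tile (contact force between any of big_weight, small_weight and tile above 1 N).
It fails at once if the foam block is carried off with a weight still on it, or the tile with the foam still on it ((distance of foam from where it was at the start of the episode above 0.04 m and contact force between big_weight and foam above 0.3 N) or (distance of foam from where it was at the start of the episode above 0.04 m and contact force between small_weight and foam above 0.3 N) or (distance of tile from where it was at the start of the episode above 0.04 m and contact force between foam and tile above 0.1 N)).
It fails at once if the tile is tipped by more than 0.5 rad (angle between tile's own z axis and vertical above 0.5 rad).
It fails at once if the amber bottle or the swab cup is knocked over (angle between any of amber_bottle, swab_pot's own z axis and vertical above 0.6 rad).
It also fails if it takes over 128 s, if anything falls off the work surface, if the arm or the gripper's body presses on something with over 40 N, if the wrist force passes 120 N, or if a joint passes its speed limit or range.

## Working session

There is one attempt and no reset: what is moved stays moved. The work goes in short steps, Python scripts to look and compute and a tool call to move; the robot and the scene stay as the last step left them, time stands still between calls to the robot, and variables do not carry over. Pictures are saved under pics/ and viewed, at most 14 in all, crops included, and the job is handed in when it is done.

Besides the shell and the picture viewer there is one more tool, called after ">>>" by a JSON object that holds its "method" and its "body". step_arm: Moves the arm, as the interface text tells. Its arguments: {"type":"object","properties":{"plan":{"type":"array"}},"required":["plan"]}

```bash
mkdir -p pics
python3 - <<'E'
from cell import env
import cv2,numpy as np
for n in("scene","top"):
    cv2.imwrite(f"pics/{n}0.png",env.read_camera(n))
    c=env.get_calibration(n);print(n,np.round(c["K"],1).tolist(),c["D"],np.round(c["extrinsics"],3).tolist())
s=env.state();print(s,env.tcp_to_grasp)
E
```

```text
scene [[499.0, 0.0, 262.0], [0.0, 499.0, 184.3], [0.0, 0.0, 1.0]] [-0.20897222  0.          0.          0.          0.        ] [[0.574, -0.819, 0.022, -290.527], [0.33, 0.256, 0.909, -203.514], [-0.75, -0.514, 0.417, -1004.723], [0.0, 0.0, 0.0, 1.0]]
top [[429.4, 0.0, 260.9], [0.0, 429.4, 196.9], [0.0, 0.0, 1.0]] [0.02660647 0.         0.         0.         0.        ] [[-0.027, -0.999, -0.02, -12.934], [0.996, -0.028, 0.08, -506.047], [-0.08, -0.018, 0.997, -1223.661], [0.0, 0.0, 0.0, 1.0]]
{'t': 0.1, 'joints': array([-1.24957574e+00,  4.91498068e-01,  1.55940583e+00,  1.16275463e-05,
        1.09169263e+00, -1.05610864e-01]), 'qvel': array([-8.61929113e-05, -1.61635895e-03, -5.65556100e-04, -4.15634743e-04,
        4.36205925e-04, -1.30393262e-03]), 'tau': array([ 4.49728919e-03, -6.13620901e+01, -2.58605790e+01,  6.94337022e-02,
        4.70201508e-02, -1.89556522e-05]), 'eef_pos': array([ 258.68974318, -568.7075274 ,  214.11497191]), 'tcp_rot': array([-3.14059546e+00, -1.16078297e-04,  4.26826023e-01]), 'ft_force': array([0.256345  , 0.20239525, 0.29770251]), 'moment': array([-0.00610777, -0.03756562, -0.04571164]), 'grip_force': 0.0, 'opening': 1.0020607289254415} 18.8
```

View pics/scene0.png

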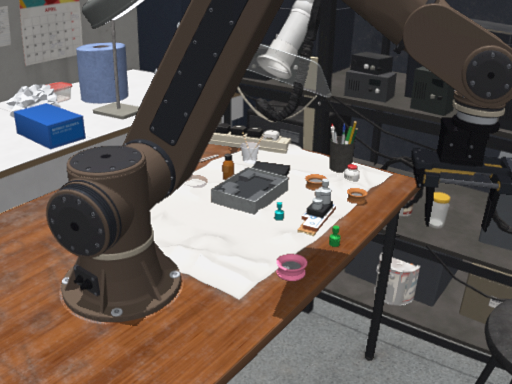

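View pics/top0.png

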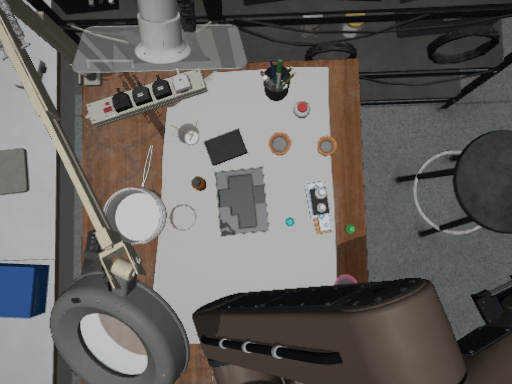

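The scene view shows the stack at about (318,210), two brown stands at (316,182) and (357,196), and the pink look-alike at (291,266). It also shows turquoise and green small-weight look-alikes at (280,212) and (335,237). In the top view, the stack is at (320,205), the stands at (280,144) and (327,147), the box at (242,200), the pad at (226,147), the bottle at (199,184) and the cup at (189,133). Next I'll enlarge both.

Run:
```python
import cv2
a=cv2.imread("pics/scene0.png")[145:245,240:375];cv2.imwrite("pics/sc1.png",cv2.resize(a,None,fx=5.9,fy=5.9,interpolation=cv2.INTER_CUBIC))
t=cv2.imread("pics/top0.png")
cv2.imwrite("pics/tc1.png",cv2.resize(t[125:240,262:362],None,fx=5,fy=5,interpolation=cv2.INTER_CUBIC))
cv2.imwrite("pics/tc2.png",cv2.resize(t[122:242,190:290],None,fx=5,fy=5,interpolation=cv2.INTER_CUBIC))
```

```text
(no output)
```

View pics/sc1.png

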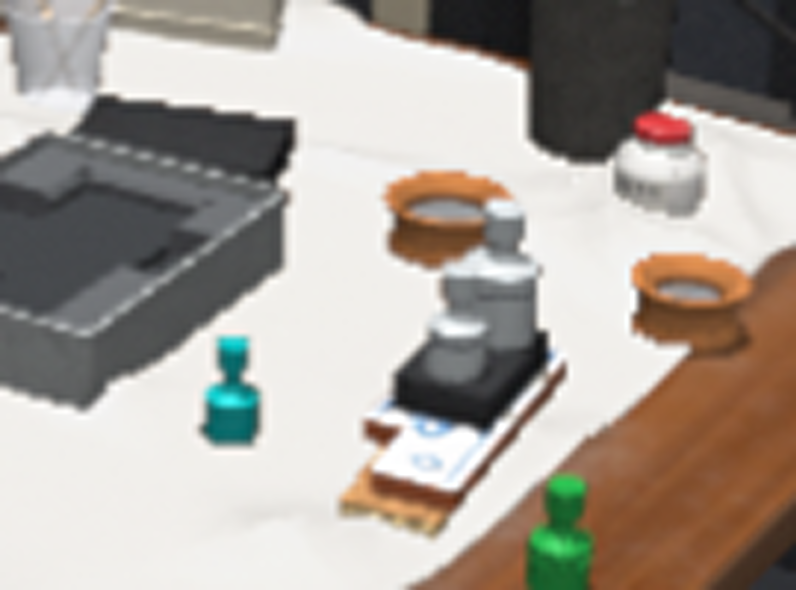

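View pics/tc1.png

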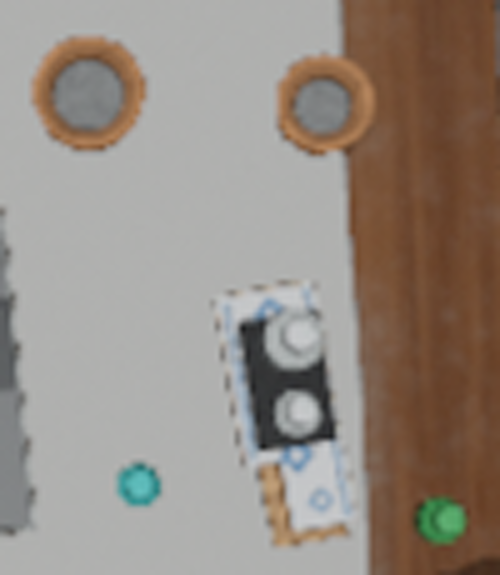

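View pics/tc2.png

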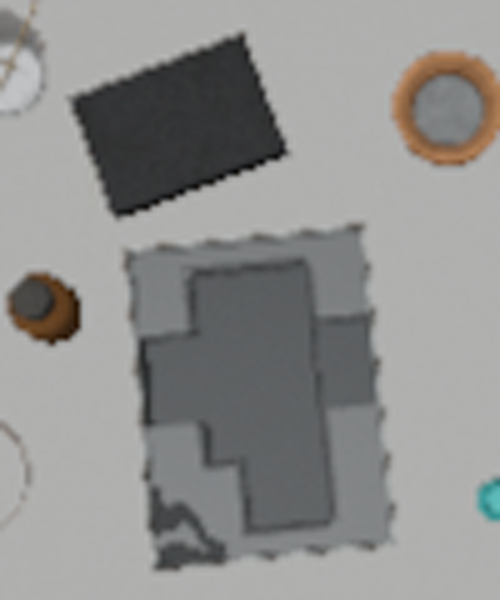

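Naming the candidates: the two steel weights are the grey ones on the foam, big at top crop (297,335) and small at (298,411). The turquoise (139,485) and green (442,520) ones are look-alikes. The brown stands are big at (89,93) and small at (326,104); the pink one isn't meant. The missing tile corner and the filled cut-out corner both lie lower left in the top view. Now I'll triangulate.

```bash
cat > h.py <<'E'
from cell import env
import cv2,numpy as np
C={n:env.get_calibration(n) for n in("scene","top")}
F=np.diag([1,-1,-1.])
def P(n):
    E=np.array(C[n]["extrinsics"]);return F@E[:3,:3],F@E[:3,3]
def ray(n,uv):
    R,t=P(n);u=cv2.undistortPoints(np.array([[uv]],float),np.array(C[n]["K"]),np.array(C[n]["D"]))[0,0]
    return -R.T@t,R.T@np.r_[u,1]
def atz(n,uv,z):
    o,d=ray(n,uv);return o+d*(z-o[2])/d[2]
def tri(a,b):
    (o,d),(p,e)=ray("top",a),ray("scene",b)
    s=np.linalg.lstsq(np.c_[d,-e],p-o,rcond=None)[0];A,B=o+s[0]*d,p+s[1]*e
    return (A+B)/2,np.linalg.norm(A-B)
def proj(n,X):
    R,t=P(n);return cv2.projectPoints(np.atleast_2d(X).astype(float),cv2.Rodrigues(R)[0],t,np.array(C[n]["K"]),np.array(C[n]["D"]))[0][:,0]
E
python3 - <<'E'
from h import *
np.set_printoptions(precision=1,suppress=True)
f=lambda o,s:lambda x,y:((x+.5)/s-.5+o[0],(y+.5)/s-.5+o[1])
A=f((262,125),5);B=f((190,122),5);S=f((240,145),5.9)
for n,a,b in[("bigknobtop(121?)",A(301,332),S(504,208)),("smallknob(93+15?)",A(302,410),S(467,265)),("bigrim28",A(89,93),S(449,200)),("smallrim28",A(326,104),S(692,281)),
 ("pad c 23",B(243,35),S(297,122)),("pad far",B(72,98),S(100,97)),("box 42",B(362,228),S(287,195)),("box near",B(392,545),S(92,333)),
 ("foam 46",A(337,437),S(490,405)),("foam 46",A(260,450),S(398,375)),("tile 28 ",A(345,520),S(458,490)),("tile",A(314,284),S(565,362)),("tilecut",A(258,462),S(365,415))]: print(n,*tri(a,b))
print("top-only")
for n,p,z in[("bigk",A(301,332),106),("bigbody",A(294,338),80),("smk",A(302,410),93),("smbody",A(297,413),68),("bfloor",A(88,94),16),("brim",A(89,93),28),("sfloor",A(323,106),16),("srim",A(326,104),28)]:print(n,atz("top",p,z))
for nm,z,pts in[("foam",46,[A(240,325),A(320,312),A(337,437),A(260,450)]),("pad",23,[B(72,98),B(243,35),B(287,153),B(117,215)]),
 ("box",42,[B(127,252),B(362,228),B(392,545),B(155,568)]),("cut",24,[B(190,268),B(307,262),B(332,522),B(247,527),B(242,460),B(207,460)]),("tile",28,[A(220,300),A(314,284),A(349,522)])]:
    q=np.array([atz("top",p,z) for p in pts]);print(nm,q[:,:2].tolist() if 0 else q[:,:2].round(1).tolist(),"mean",q.mean(0),"sides",np.linalg.norm(np.diff(q,axis=0,append=q[:1]),axis=1),"dir",[round(float(np.degrees(np.arctan2(d[1],d[0]))),1) for d in np.diff(q,axis=0,append=q[:1])])
E
```

```text
bigknobtop(121?) [ 508.7 -190.8  105.5] 4.521656737284794
smallknob(93+15?) [ 468.5 -193.2   94.3] 0.3785165786084432
bigrim28 [659.2 -83.9  26.9] 2.455316422908359
smallrim28 [ 648.5 -220.8   26.9] 2.3625136001060008
pad c 23 [707.4  34.9  22.2] 1.6895544979812198
pad far [672.7 136.4  21.8] 2.9574507240524373
box 42 [588.9 -32.4  40.1] 0.8710407183365241
box near [408.1 -45.5  41.8] 1.6257722453272307
foam 46 [ 454.8 -217.6   42.3] 2.3024023252260544
foam 46 [ 449.3 -174.8   45.1] 0.3355217250544923
tile 28  [ 409.7 -225.4   24.8] 4.123578151547767
tile [ 543.7 -209.5   23.7] 4.392345503856084
tilecut [ 440.4 -170.8   28.9] 9.61514308189335
top-only
bigk [ 509.8 -192.7  106. ]
bigbody [ 509.  -191.9   80. ]
smk [ 468.5 -193.2   93. ]
smbody [ 468.3 -193.5   68. ]
bfloor [661.5 -84.7  16. ]
brim [659.6 -85.   28. ]
sfloor [ 650.1 -221.6   16. ]
srim [ 648.9 -221.7   28. ]
foam [[520.2, -165.9], [526.3, -211.3], [455.3, -218.0], [449.1, -174.6]] mean [ 487.7 -192.4   46. ] sides [45.8 71.3 43.9 71.6] dir [-82.4, -174.5, 98.0, 7.0]
pad [[673.3, 135.0], [707.6, 34.1], [637.0, 10.0], [603.5, 110.0]] mean [655.4  72.3  23. ] sides [106.6  74.6 105.4  74.2] dir [-71.2, -161.2, 108.5, 19.8]
box [[578.9, 102.2], [588.8, -32.8], [407.6, -44.8], [398.3, 89.6]] mean [493.4  28.5  42. ] sides [135.3 181.6 134.7 181.1] dir [-85.8, -176.2, 94.0, 4.0]
cut [[571.1, 67.9], [572.6, -0.1], [421.7, -10.7], [420.2, 38.2], [458.8, 40.2], [459.3, 60.4]] mean [483.9  32.7  24. ] sides [ 68.  151.2  48.9  38.6  20.2 112. ] dir [-88.7, -176.0, 91.8, 3.0, 88.4, 3.8]
tile [[536.7, -156.6], [544.3, -210.8], [407.4, -225.4]] mean [ 496.2 -197.6   28. ] sides [ 54.8 137.7 146.4] dir [-81.9, -173.9, 28.0]
```

The triangulated heights fit the text (rims about 27, knob tops 105 and 94, pad 22, box 41). The weights measure 41 mm apart, so I'll go to the big weight.

```bash
cat >> h.py <<'E'
def go(x,y,z,yaw,ref=None):
    s=env.state();p=s["eef_pos"];a=s["tcp_rot"][2]
    d=np.array([x,y])-p[:2];c,n=np.cos(a),np.sin(a)
    print("t %.1f"%s["t"],"at",p.round(1),"yaw",round(np.degrees(a),1),"| move",round(c*d[0]+n*d[1],1),round(n*d[0]-c*d[1],1),round(p[2]-z,1),"turn",round(-((yaw-np.degrees(a)+180)%360-180),1))
E
python3 -c "
from h import *
go(509.5,-192.2,150,0)"
```

```text
t 0.1 at [ 258.7 -568.7  214.1] yaw 24.5 | move 384.2 -238.9 64.1 turn 24.5
```

>>> {"method": "step_arm", "body": {"plan": [[[384, -239, 0, 24.5, 1], [384, -239, 0, 24.5, 1], [384, -239, 0, 24.5, 1], [384, -239, 0, 24.5, 1], [384, -239, 0, 24.5, 1], [384, -239, 0, 24.5, 1], [384, -239, 0, 24.5, 1], [384, -239, 0, 24.5, 1]]]}}

```text
t: 0.77
eef_pos: [443.3, -290.8, 214.2]
tcp_rot: [-3.141, 0.001, -0.001]
ft_force: [0.5, -0.7, -0.4]
opening: 1.002
grip_force: 0.0
```

```bash
python3 -c "
from h import *
go(509.5,-192.2,150,0)"
```

```text
t 0.8 at [ 443.3 -290.8  214.2] yaw -0.1 | move 66.1 -98.6 64.2 turn -0.1
```

>>> {"method": "step_arm", "body": {"plan": [[[66, -98, 0, 0, 1], [66, -98, 0, 0, 1], [66, -98, 0, 0, 1], [66, -98, 40, 0, 1], [66, -98, 60, 0, 1], [66, -98, 60, 0, 1], [66, -98, 60, 0, 1], [66, -98, 60, 0, 1]]]}}

```text
t: 1.43
eef_pos: [509.2, -195.2, 155.7]
tcp_rot: [3.141, -0.001, -0.001]
ft_force: [0.1, 0.0, -0.9]
opening: 1.001
grip_force: 0.0
```

```bash
python3 -c "
from h import *
go(509.5,-192.2,83,0)"
```

```text
t 1.4 at [ 509.2 -195.2  155.7] yaw -0.1 | move 0.3 -3.0 72.7 turn -0.1
```

>>> {"method": "step_arm", "body": {"plan": [[[0, -3, 35, 0, 1], [0, -3, 72, 0, 1], [0, -3, 72, 0, 1], [0, -3, 72, 0, 1], [0, -3, 72, 0, 1]]]}}

```text
t: 1.85
eef_pos: [509.8, -192.4, 84.8]
tcp_rot: [3.14, -0.002, -0.001]
ft_force: [0.5, 0.5, 0.5]
opening: 0.999
grip_force: 0.0
```

```bash
python3 -c "
from h import *
go(509.5,-192.2,83,0)
cv2.imwrite('pics/a1.png',cv2.resize(env.read_camera('scene')[150:250,250:385],None,fx=5.9,fy=5.9,interpolation=cv2.INTER_CUBIC))"
```

```text
t 1.9 at [ 509.8 -192.4   84.8] yaw -0.1 | move -0.3 -0.2 1.8 turn -0.1
```

View pics/a1.png

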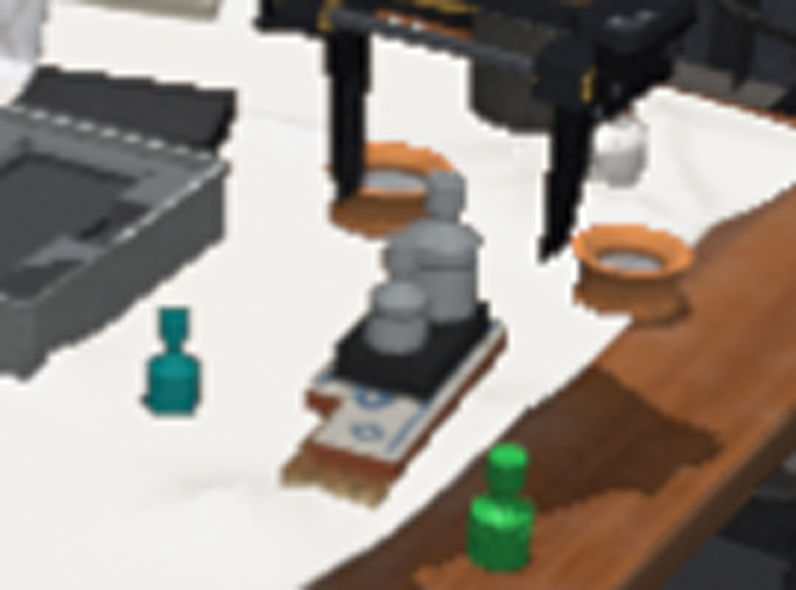

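The fingertips, at (345,190) and (548,255), straddle the big weight's knob with their midpoint near (446,222). I'll close and lift.

>>> {"method": "step_arm", "body": {"plan": [[[0, 0, 1, 0, -1], [0, 0, 1, 0, -1], [0, 0, 1, 0, -1], [0, 0, 1, 0, -1], [0, 0, 1, 0, -1], [0, 0, 1, 0, -1], [0, 0, 1, 0, -1], [0, 0, 1, 0, -1]]]}}

```text
t: 2.57
eef_pos: [508.8, -191.6, 81.6]
tcp_rot: [3.142, 0.0, -0.001]
ft_force: [0.4, 0.2, -0.5]
opening: 0.496
grip_force: 0.0
```

>>> {"method": "step_arm", "body": {"plan": [[[0, 0, 0, 0, -1], [0, 0, -20, 0, -1], [0, 0, -50, 0, -1], [0, 0, -90, 0, -1], [0, 0, -90, 0, -1], [0, 0, -90, 0, -1]]]}}

```text
t: 3.07
eef_pos: [509.6, -191.9, 173.4]
tcp_rot: [3.14, -0.004, -0.001]
ft_force: [-0.1, 0.0, -0.3]
opening: 0.075
grip_force: 0.0
```

```bash
python3 -c "
from h import *
go(660.5,-85,175,0)"
```

```text
t 3.1 at [ 509.6 -191.9  173.4] yaw -0.0 | move 150.9 -107.0 -1.6 turn -0.0
```

The fingers are slower than I assumed and closed only during the lift, so I reopen and go back, with a quick check.

>>> {"method": "step_arm", "body": {"plan": [[[0, 0, 0, 0, 1], [0, 0, 0, 0, 1], [0, 0, 0, 0, 1], [0, 0, 0, 0, 1], [0, 0, 0, 0, 1], [0, 0, 0, 0, 1], [0, 0, 0, 0, 1], [0, 0, 0, 0, 1]]]}}

```text
t: 3.73
eef_pos: [508.8, -191.6, 171.5]
tcp_rot: [3.142, 0.0, -0.001]
ft_force: [-0.1, -0.9, 0.5]
opening: 0.579
grip_force: 0.0
```

```bash
python3 -c "
from h import *
go(509.5,-192.2,83,0)
cv2.imwrite('pics/a2.png',cv2.resize(env.read_camera('scene')[150:250,250:385],None,fx=5.9,fy=5.9,interpolation=cv2.INTER_CUBIC))
a=cv2.imread('pics/a1.png').astype(int);b=cv2.imread('pics/a2.png').astype(int)
print(np.abs(a-b)[160:480,280:500].max(2).mean(), np.abs(a-b)[290:480,280:500].max(2).mean(),np.abs(a-b)[170:290,425:480].max(2).mean())"
```

```text
t 3.7 at [ 508.8 -191.6  171.5] yaw -0.0 | move 0.7 0.6 88.5 turn -0.0
2.9371732954545453 0.9902392344497608 0.9459090909090909
```

View pics/a2.png

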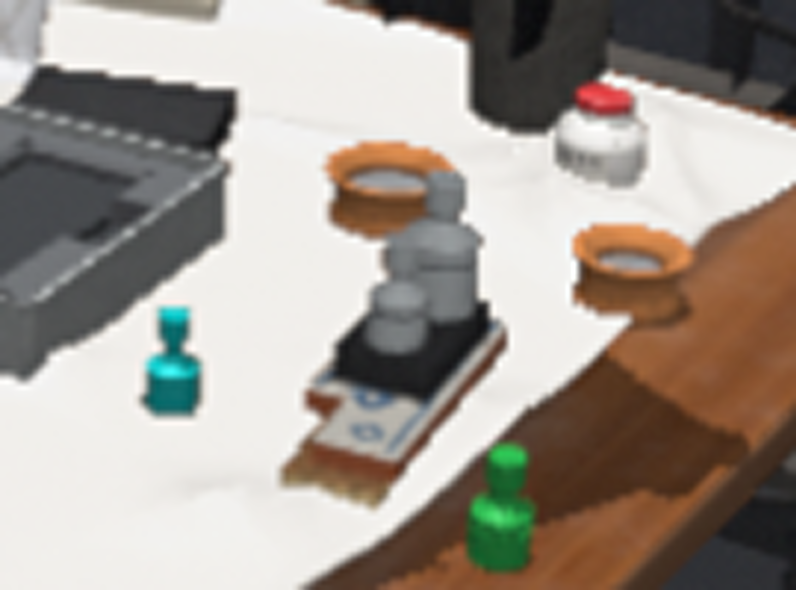

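The big weight still stands unmoved, with its knob at (445,190). I'll go down again and wait for the grip this time.

>>> {"method": "step_arm", "body": {"plan": [[[0, 0, 40, 0, 0.2], [0, 0, 70, 0, 0.0], [0, 0, 88, 0, 0.0], [0, 0, 88, 0, 0], [0, 0, 88, 0, -1], [0, 0, 88, 0, -1], [0, 0, 88, 0, -1], [0, 0, 88, 0, -1]]]}}

```text
t: 4.45
eef_pos: [509.4, -191.9, 85.0]
tcp_rot: [3.14, -0.002, -0.001]
ft_force: [0.6, -0.2, 0.4]
opening: 0.277
grip_force: 0.0
```

>>> {"method": "step_arm", "body": {"plan": [[[0, 0, 0, 0, -1], [0, 0, 0, 0, -1], [0, 0, 0, 0, -1], [0, 0, 0, 0, -1], [0, 0, 0, 0, -1], [0, 0, 0, 0, -1], [0, 0, 0, 0, -1], [0, 0, 0, 0, -1]]]}}

```text
t: 5.12
eef_pos: [509.2, -191.7, 84.4]
tcp_rot: [3.141, -0.001, -0.001]
ft_force: [-0.3, 1.9, 6.6]
opening: 0.178
grip_force: 30.0
```

>>> {"method": "step_arm", "body": {"plan": [[[0, 0, -10, 0, -1], [0, 0, -20, 0, -1], [0, 0, -50, 0, -1], [0, 0, -90, 0, -1], [0, 0, -90, 0, -1], [0, 0, -90, 0, -1], [0, 0, -90, 0, -1]]]}}

```text
t: 5.7
eef_pos: [508.4, -191.4, 173.7]
tcp_rot: [3.142, 0.0, -0.001]
ft_force: [-0.4, 0.6, -3.6]
opening: 0.182
grip_force: 30.0
```

```bash
python3 -c "
from h import *
go(660.5,-85,175,0)"
```

```text
t 5.7 at [ 508.4 -191.4  173.7] yaw -0.0 | move 152.0 -106.5 -1.3 turn -0.0
```

>>> {"method": "step_arm", "body": {"plan": [[[30, -20, 0, 0, -1], [60, -42, 0, 0, -1], [92, -64, 0, 0, -1], [122, -86, 0, 0, -1], [145, -102, 0, 0, -1], [152, -106.5, 0, 0, -1], [152, -106.5, 0, 0, -1], [152, -106.5, 0, 0, -1]]]}}

```text
t: 6.37
eef_pos: [659.9, -85.2, 172.1]
tcp_rot: [-3.141, 0.003, -0.0]
ft_force: [-0.5, -0.4, -2.7]
opening: 0.18
grip_force: 30.0
```

```bash
python3 -c "
from h import *
go(660.5,-85,54.5,0)"
```

```text
t 6.4 at [659.9 -85.2 172.1] yaw -0.0 | move 0.6 -0.2 117.6 turn -0.0
```

>>> {"method": "step_arm", "body": {"plan": [[[0.5, 0, 35, 0, -1], [0.5, 0, 70, 0, -1], [0.5, 0, 95, 0, -1], [0.5, 0, 105, 0, -1], [0.5, 0, 111, 0, -1], [0.5, 0, 115, 0, -1], [0.5, 0, 115, 0, -1], [0.5, 0, 115, 0, -1]]]}}

```text
t: 7.03
eef_pos: [661.9, -85.6, 60.0]
tcp_rot: [3.141, -0.002, -0.001]
ft_force: [0.8, -0.4, -2.0]
opening: 0.177
grip_force: 30.0
```

```bash
python3 -c "
from h import *
go(660.5,-85,54.5,0)
cv2.imwrite('pics/a3.png',cv2.resize(env.read_camera('scene')[140:230,270:390],None,fx=6,fy=6,interpolation=cv2.INTER_CUBIC))"
```

```text
t 7.0 at [661.9 -85.6  60. ] yaw -0.1 | move -1.4 -0.6 5.5 turn -0.1
```

View pics/a3.png

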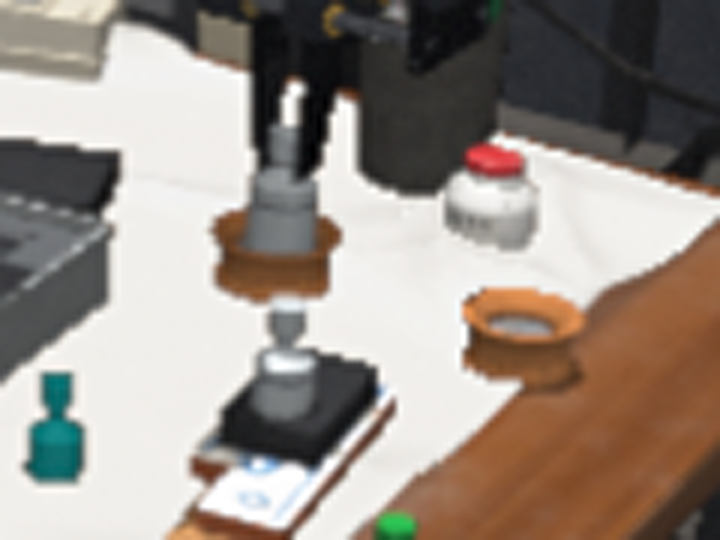

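The big weight hangs upright in its stand's well, with its body centre at x=282 and the stand's at 278. I'll lower it the last few millimetres, a bit slower and with -1 in x, then release.

>>> {"method": "step_arm", "body": {"plan": [[[-1, 0, 2, 0, -1], [-1, 0, 4, 0, -1], [-1, 0, 5, 0, -1], [-1, 0, 5, 0, -1], [-1, 0, 5, 0, -1], [-1, 0, 5, 0, -1]]]}}

```text
t: 7.58
eef_pos: [660.5, -85.1, 53.7]
tcp_rot: [-3.142, -0.0, -0.001]
ft_force: [0.3, 2.5, -1.9]
opening: 0.176
grip_force: 30.0
```

>>> {"method": "step_arm", "body": {"plan": [[[0, 0, 1.5, 0, -1], [0, 0, 1.5, 0, -1], [0, 0, 1.5, 0, -1]]]}}

```text
t: 7.83
eef_pos: [660.5, -85.2, 52.6]
tcp_rot: [3.141, -0.0, -0.001]
ft_force: [-1.1, 1.6, 4.4]
opening: 0.182
grip_force: 30.0
```

Contact. I'll release, rise, and head for the small weight.

>>> {"method": "step_arm", "body": {"plan": [[[0, 0, 0, 0, 0], [0, 0, 0, 0, 0], [0, 0, 0, 0, 0], [0, 0, 0, 0, 0], [0, 0, 0, 0, 0], [0, 0, -20, 0, 0], [0, 0, -55, 0, 0], [0, 0, -90, 0, 0]]]}}

```text
t: 8.5
eef_pos: [659.8, -85.1, 142.1]
tcp_rot: [-3.141, 0.003, -0.001]
ft_force: [0.2, 0.5, -0.8]
opening: 0.5
grip_force: 0.0
```

>>> {"method": "step_arm", "body": {"plan": [[[0, 0, 0, 0, 0], [0, 0, 0, 0, 0], [0, 0, 0, 0, 0]]]}}

```text
t: 8.75
eef_pos: [660.1, -85.1, 141.6]
tcp_rot: [3.142, 0.001, -0.001]
ft_force: [0.1, 0.1, 0.4]
opening: 0.5
grip_force: 0.0
```

```bash
python3 -c "
from h import *
go(468.4,-193.3,130,0)"
```

```text
t 8.8 at [660.1 -85.1 141.6] yaw -0.0 | move -191.6 108.3 11.6 turn -0.0
```

>>> {"method": "step_arm", "body": {"plan": [[[-191.5, 108, 0, 0, 0], [-191.5, 108, 0, 0, 0], [-191.5, 108, 0, 0, 0], [-191.5, 108, 0, 0, 0], [-191.5, 108, 0, 0, 0], [-191.5, 108, 0, 0, 0], [-191.5, 108, 0, 0, 0], [-191.5, 108, 0, 0, 0]]]}}

```text
t: 9.42
eef_pos: [468.9, -193.3, 141.6]
tcp_rot: [-3.141, 0.001, -0.002]
ft_force: [0.1, -0.1, 0.1]
opening: 0.504
grip_force: 0.0
```

```bash
python3 -c "
from h import *
go(468.4,-193.3,71.5,0)"
```

```text
t 9.4 at [ 468.9 -193.3  141.6] yaw -0.1 | move -0.5 0.0 70.1 turn -0.1
```

>>> {"method": "step_arm", "body": {"plan": [[[-0.5, 0, 35, 0, 0], [-0.5, 0, 60, 0, 0], [-0.5, 0, 69, 0, 0], [-0.5, 0, 69, 0, 0], [-0.5, 0, 69, 0, 0], [-0.5, 0, 69, 0, 0], [-0.5, 0, 69, 0, -1], [-0.5, 0, 69, 0, -1]]]}}

```text
t: 10.08
eef_pos: [468.9, -193.2, 74.1]
tcp_rot: [3.141, -0.002, -0.001]
ft_force: [1.1, 0.4, -0.7]
opening: 0.41
grip_force: 0.0
```

>>> {"method": "step_arm", "body": {"plan": [[[0, 0, 0, 0, -1], [0, 0, 0, 0, -1], [0, 0, 0, 0, -1], [0, 0, 0, 0, -1], [0, 0, 0, 0, -1], [0, 0, 0, 0, -1], [0, 0, 0, 0, -1], [0, 0, 0, 0, -1]]]}}

```text
t: 10.75
eef_pos: [468.4, -193.1, 73.3]
tcp_rot: [3.141, -0.0, -0.001]
ft_force: [0.5, 0.1, 2.6]
opening: 0.157
grip_force: 30.0
```

>>> {"method": "step_arm", "body": {"plan": [[[0, 0, -10, 0, -1], [0, 0, -20, 0, -1], [0, 0, -50, 0, -1], [0, 0, -80, 0, -1], [0, 0, -80, 0, -1], [0, 0, -80, 0, -1], [0, 0, -80, 0, -1]]]}}

```text
t: 11.33
eef_pos: [468.1, -192.9, 153.3]
tcp_rot: [3.141, -0.0, -0.001]
ft_force: [-0.3, -0.3, -0.8]
opening: 0.158
grip_force: 30.0
```

```bash
python3 -c "
from h import *
go(649.5,-221.6,150,0)"
```

```text
t 11.3 at [ 468.1 -192.9  153.3] yaw -0.0 | move 181.5 28.6 3.3 turn -0.0
```

>>> {"method": "step_arm", "body": {"plan": [[[33, 5, 0, 0, -1], [70, 11, 0, 0, -1], [105, 16, 0, 0, -1], [140, 22, 0, 0, -1], [168, 26, 0, 0, -1], [181.5, 28.5, 0, 0, -1], [181.5, 28.5, 0, 0, -1], [181.5, 28.5, 0, 0, -1]]]}}

```text
t: 12.0
eef_pos: [649.1, -221.3, 151.1]
tcp_rot: [-3.14, 0.003, -0.0]
ft_force: [-0.2, 0.1, -1.7]
opening: 0.158
grip_force: 30.0
```

```bash
python3 -c "
from h import *
go(649.5,-221.6,43.3,0)"
```

```text
t 12.0 at [ 649.1 -221.3  151.1] yaw -0.0 | move 0.4 0.3 107.8 turn -0.0
```

>>> {"method": "step_arm", "body": {"plan": [[[0, 0, 35, 0, -1], [0, 0, 70, 0, -1], [0, 0, 90, 0, -1], [0, 0, 99, 0, -1], [0, 0, 103, 0, -1], [0, 0, 103, 0, -1], [0, 0, 103, 0, -1], [0, 0, 103, 0, -1]]]}}

```text
t: 12.67
eef_pos: [650.4, -222.0, 51.8]
tcp_rot: [3.141, -0.002, -0.001]
ft_force: [0.1, -0.2, 0.1]
opening: 0.157
grip_force: 30.0
```

>>> {"method": "step_arm", "body": {"plan": [[[0, 0, 2, 0, -1], [0, 0, 3, 0, -1], [0, 0, 4, 0, -1], [0, 0, 4, 0, -1], [0, 0, 4, 0, -1], [0, 0, 4, 0, -1]]]}}

```text
t: 13.17
eef_pos: [649.9, -221.7, 46.2]
tcp_rot: [3.141, -0.0, -0.001]
ft_force: [0.7, 0.3, -0.6]
opening: 0.158
grip_force: 30.0
```

>>> {"method": "step_arm", "body": {"plan": [[[0, 0, 1, 0, -1], [0, 0, 2, 0, -1], [0, 0, 3, 0, -1], [0, 0, 3, 0, -1], [0, 0, 3, 0, -1]]]}}

```text
t: 13.58
eef_pos: [649.8, -221.7, 43.0]
tcp_rot: [-3.142, 0.0, -0.001]
ft_force: [-0.4, -0.4, -0.3]
opening: 0.157
grip_force: 30.0
```

>>> {"method": "step_arm", "body": {"plan": [[[0, 0, 1, 0, -1], [0, 0, 1, 0, -1], [0, 0, 1, 0, -1], [0, 0, 1, 0, -1]]]}}

```text
t: 13.92
eef_pos: [649.8, -221.7, 42.1]
tcp_rot: [3.142, -0.0, -0.001]
ft_force: [-0.2, 0.6, -0.9]
opening: 0.16
grip_force: 30.0
```

>>> {"method": "step_arm", "body": {"plan": [[[0, 0, 1, 0, -1], [0, 0, 1, 0, -1], [0, 0, 1, 0, -1], [0, 0, 1, 0, -1]]]}}

```text
t: 14.25
eef_pos: [649.9, -221.7, 41.3]
tcp_rot: [3.141, -0.0, -0.001]
ft_force: [1.5, 0.8, 1.0]
opening: 0.159
grip_force: 30.0
```

Contact (the force turned positive). I'll release and rise.

>>> {"method": "step_arm", "body": {"plan": [[[0, 0, 0, 0, 0.6], [0, 0, 0, 0, 0.6], [0, 0, 0, 0, 0.6], [0, 0, 0, 0, 0.6], [0, 0, 0, 0, 0.6], [0, 0, -20, 0, 0.6], [0, 0, -60, 0, 0.6], [0, 0, -100, 0, 0.6]]]}}

```text
t: 14.92
eef_pos: [649.1, -221.4, 141.0]
tcp_rot: [-3.14, 0.003, -0.001]
ft_force: [1.3, -0.5, 0.6]
opening: 0.664
grip_force: 0.0
```

>>> {"method": "step_arm", "body": {"plan": [[[0, 150, -40, 0, 0.6], [0, 150, -40, 0, 0.6], [0, 150, -40, 0, 0.6], [0, 150, -40, 0, 0.6], [0, 150, -40, 0, 0.6], [0, 150, -40, 0, 0.6], [0, 150, -40, 0, 0.6]]]}}

```text
t: 15.5
eef_pos: [649.5, -371.1, 180.6]
tcp_rot: [-3.141, 0.001, -0.001]
ft_force: [-0.5, 0.4, 0.0]
opening: 0.797
grip_force: 0.0
```

Run:
```python
from h import *
t=cv2.resize(env.read_camera('top')[125:240,262:362],None,fx=5,fy=5,interpolation=cv2.INTER_CUBIC)
s=cv2.resize(env.read_camera('scene')[170:240,300:370],None,fx=4.2,fy=4.2,interpolation=cv2.INTER_CUBIC)
c=np.zeros((575,800,3),np.uint8);c[:,:500]=t;c[:294,505:799]=s;cv2.imwrite('pics/b1.png',c)
```

```text
(no output)
```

View pics/b1.png

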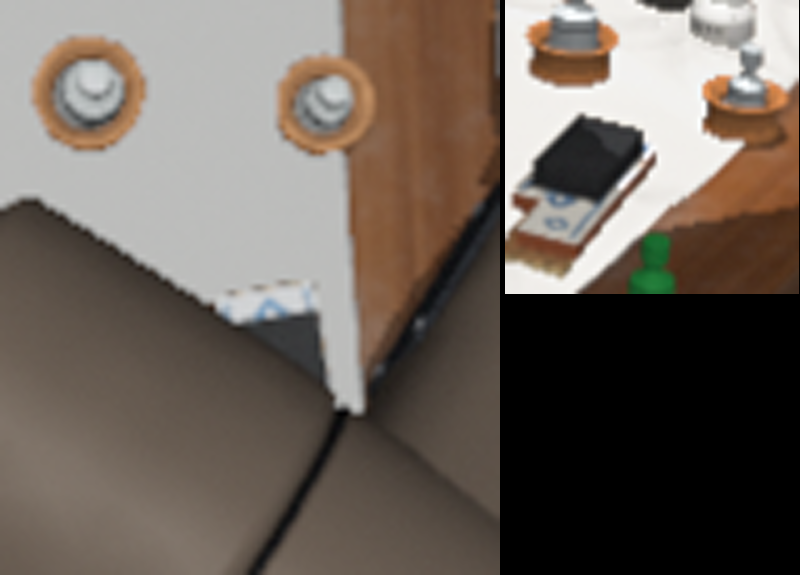

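Both weights stand upright in their stands: big at about (90,92), small at (327,102), each knob leaning outward only by perspective. The foam lies undisturbed on the tile and is next.

```bash
python3 -c "
from h import *
go(487.7,-192.4,110,6.5)"
```

```text
t 15.6 at [ 649.8 -370.2  180.7] yaw 0.0 | move -162.0 -177.9 70.7 turn -6.5
```

>>> {"method": "step_arm", "body": {"plan": [[[-162, -178, 0, -6.5, 0.6], [-162, -178, 0, -6.5, 0.6], [-162, -178, 0, -6.5, 0.6], [-162, -178, 0, -6.5, 0.6], [-162, -178, 0, -6.5, 0.6], [-162, -178, 0, -6.5, 0.6], [-162, -178, 70, -6.5, 0.6], [-162, -178, 70, -6.5, 0.6]]]}}

```text
t: 16.27
eef_pos: [487.2, -191.3, 111.5]
tcp_rot: [3.14, -0.003, 0.116]
ft_force: [0.4, -0.1, 0.8]
opening: 0.799
grip_force: 0.0
```

>>> {"method": "step_arm", "body": {"plan": [[[0, 0, 0, 0, 0.6], [0, 0, 0, 0, 0.6]]]}}

```text
t: 16.43
eef_pos: [487.6, -192.6, 110.9]
tcp_rot: [-3.14, 0.002, 0.114]
ft_force: [-0.5, -0.6, -0.0]
opening: 0.798
grip_force: 0.0
```

```bash
python3 -c "
from h import *
go(487.7,-192.4,31.5,6.5)"
```

```text
t 16.4 at [ 487.6 -192.6  110.9] yaw 6.5 | move 0.1 -0.2 79.4 turn 0.0
```

>>> {"method": "step_arm", "body": {"plan": [[[0, 0, 35, 0, 0.6], [0, 0, 65, 0, 0.6], [0, 0, 77, 0, 0.6], [0, 0, 79, 0, 0.6], [0, 0, 79, 0, 0.6], [0, 0, 79, 0, 0.6], [0, 0, 79, 0, -1], [0, 0, 79, 0, -1]]]}}

```text
t: 17.1
eef_pos: [488.5, -193.9, 33.5]
tcp_rot: [3.14, -0.002, 0.113]
ft_force: [0.9, -0.8, -0.2]
opening: 0.714
grip_force: 0.0
```

>>> {"method": "step_arm", "body": {"plan": [[[0, 0, 0, 0, -1], [0, 0, 0, 0, -1], [0, 0, 0, 0, -1], [0, 0, 0, 0, -1], [0, 0, 0, 0, -1], [0, 0, 0, 0, -1], [0, 0, 0, 0, -1], [0, 0, 0, 0, -1]]]}}

```text
t: 17.77
eef_pos: [487.9, -193.6, 32.3]
tcp_rot: [3.141, -0.0, 0.113]
ft_force: [-1.2, 0.3, 5.6]
opening: 0.471
grip_force: 30.0
```

Held at 44.7 mm. I'll lift and carry it over the pad while turning.

>>> {"method": "step_arm", "body": {"plan": [[[0, 0, -10, 0, -1], [0, 0, -30, 0, -1], [0, 0, -65, 0, -1], [0, 0, -100, 0, -1], [0, 0, -120, 0, -1], [0, 0, -120, 0, -1], [0, 0, -120, 0, -1], [0, 0, -120, 0, -1]]]}}

```text
t: 18.43
eef_pos: [487.4, -193.3, 151.6]
tcp_rot: [-3.141, 0.001, 0.113]
ft_force: [0.1, -0.2, -0.6]
opening: 0.474
grip_force: 30.0
```

```bash
python3 -c "
from h import *
go(655.4,72.3,150,108.8)"
```

```text
t 18.4 at [ 487.4 -193.3  151.6] yaw 6.5 | move 196.8 -245.0 1.6 turn -102.3
```

>>> {"method": "step_arm", "body": {"plan": [[[20, -25, 0, -7, -1], [44, -55, 0, -14, -1], [68, -85, 0, -21, -1], [92, -115, 0, -28, -1], [116, -145, 0, -35, -1], [140, -175, 0, -42, -1], [164, -205, 0, -49, -1], [180, -225, 0, -56, -1]]]}}

```text
t: 19.1
eef_pos: [642.1, 53.1, 150.1]
tcp_rot: [-3.139, 0.001, 1.097]
ft_force: [0.4, 0.2, -0.1]
opening: 0.472
grip_force: 30.0
```

```bash
python3 -c "
from h import *
go(655.4,72.3,150,108.8)"
```

```text
t 19.1 at [642.1  53.1 150.1] yaw 62.9 | move 23.2 3.1 0.1 turn -45.9
```

>>> {"method": "step_arm", "body": {"plan": [[[8, 1, 0, -7, -1], [16, 2, 0, -14, -1], [23, 3, 0, -21, -1], [23, 3, 0, -28, -1], [23, 3, 0, -35, -1], [23, 3, 0, -42, -1], [23, 3, 0, -46, -1], [23, 3, 0, -46, -1]]]}}

```text
t: 19.77
eef_pos: [654.1, 69.3, 150.2]
tcp_rot: [-3.139, -0.001, 1.896]
ft_force: [-0.3, 0.4, 0.2]
opening: 0.472
grip_force: 30.0
```

>>> {"method": "step_arm", "body": {"plan": [[[0, 0, 30, 0, -1], [0, 0, 60, 0, -1], [0, 0, 80, 0, -1], [0, 0, 80, 0, -1], [0, 0, 80, 0, -1]]]}}

```text
t: 20.18
eef_pos: [654.1, 69.2, 70.8]
tcp_rot: [-3.139, -0.001, 1.891]
ft_force: [0.6, 0.3, -0.1]
opening: 0.47
grip_force: 30.0
```

```bash
python3 -c "
from h import *
go(655.4,72.3,27.3,108.8)"
```

```text
t 20.2 at [654.1  69.2  70.8] yaw 108.3 | move 2.5 2.2 43.5 turn -0.5
```

>>> {"method": "step_arm", "body": {"plan": [[[2.5, 2, 20, 0, -1], [2.5, 2, 34, 0, -1], [2.5, 2, 39, 0, -1], [2.5, 2, 41, 0, -1], [2.5, 2, 42.5, 0, -1], [2.5, 2, 42.5, 0, -1], [2.5, 2, 42.5, 0, -1], [2.5, 2, 42.5, 0, -1]]]}}

```text
t: 20.85
eef_pos: [656.2, 72.2, 30.5]
tcp_rot: [3.14, 0.0, 1.893]
ft_force: [0.1, 0.4, -0.1]
opening: 0.472
grip_force: 30.0
```

>>> {"method": "step_arm", "body": {"plan": [[[0, 0, 1, 0, -1], [0, 0, 2, 0, -1], [0, 0, 3, 0, -1], [0, 0, 3, 0, -1], [0, 0, 3, 0, -1]]]}}

```text
t: 21.27
eef_pos: [656.0, 72.2, 27.8]
tcp_rot: [3.141, 0.0, 1.893]
ft_force: [-3.7, -0.6, 10.0]
opening: 0.471
grip_force: 30.0
```

Contact on the pad; I'll release and withdraw.

>>> {"method": "step_arm", "body": {"plan": [[[0, 0, -0.5, 0, 0.4], [0, 0, -0.5, 0, 0.4], [0, 0, -0.5, 0, 0.4], [0, 0, -0.5, 0, 0.4], [0, 0, -0.5, 0, 0.4], [0, 0, -25, 0, 0.4], [0, 0, -65, 0, 0.6], [0, 0, -105, 0, 0.6]]]}}

```text
t: 21.93
eef_pos: [655.1, 72.2, 131.6]
tcp_rot: [-3.139, -0.001, 1.893]
ft_force: [1.0, -0.1, 0.4]
opening: 0.774
grip_force: 0.0
```

```bash
python3 -c "
from h import *
go(640,-300,150,36)"
```

```text
t 21.9 at [655.1  72.2 131.6] yaw 108.4 | move -348.3 -132.1 -18.4 turn 72.4
```

```bash
cat > box.py <<'E'
from h import *
def outline(c,yaw,hx,hy,z,nx=0,ny=0):
    a=np.radians(yaw-90);R=np.array([[np.cos(a),-np.sin(a)],[np.sin(a),np.cos(a)]])
    p=np.array([(-hx,-hy),(hx,-hy),(hx,hy-ny),(hx-nx,hy-ny),(hx-nx,hy),(-hx,hy)],float)
    return np.c_[p@R.T+c,np.full(6,z)]
def draw(im,n,X,o,s,col=(0,0,255)):
    q=(proj(n,X)-o+.5)*s-.5;cv2.polylines(im,[np.round(q).astype(int)],True,col,1)
E
python3 - <<'E'
from box import *
t=env.read_camera('top');cv2.imwrite('pics/top1.png',t)
a=cv2.resize(t[170:240,295:345],None,fx=8,fy=8,interpolation=cv2.INTER_CUBIC)
draw(a,'top',outline((472,-191),186.1,29,70,28,20,40),(295,170),8)
b=cv2.resize(cv2.imread('pics/top0.png')[165:238,212:272],None,fx=6,fy=6,interpolation=cv2.INTER_CUBIC)
draw(b,'top',outline((493.4,28.5),183.9,70,93,42),(212,165),6)
draw(b,'top',outline((493.4,28.5),183.9,37,78,34,20,40),(212,165),6,(0,255,0))
draw(b,'top',outline((493.4,28.5),183.9,33,74,24,20,40),(212,165),6,(255,255,0))
c=np.zeros((560,770,3),np.uint8);c[:,:400]=a;c[:438,405:765]=b;cv2.imwrite('pics/c1.png',c)
E
```

```text
(no output)
```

View pics/c1.png

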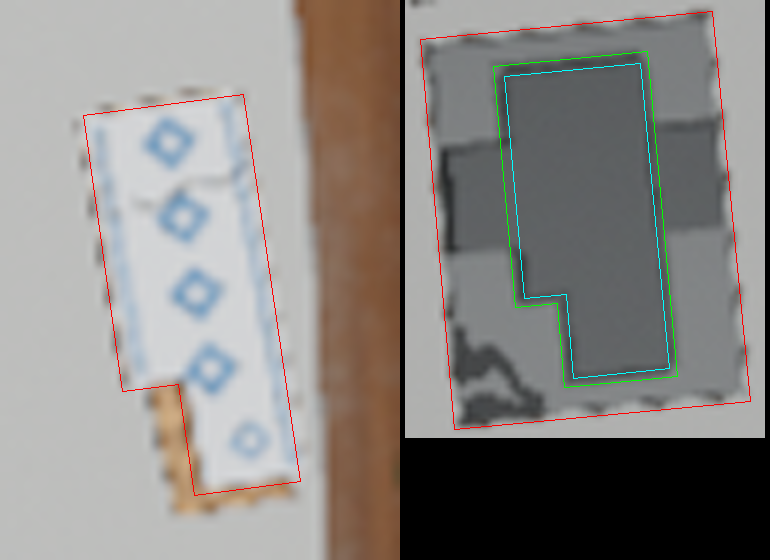

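The tile outline fits at (472,-191) with yaw 186.1°, and the box outlines fit at (493.4,28.5) with yaw 183.9°. I'll go to the tile grasp at tile y = -10, which falls in the finger gaps.

```bash
python3 -c "
from h import *
go(481.9,-189.9,130,6.1)"
```

```text
t 22.0 at [658.4  72.4 140.8] yaw 108.5 | move -192.9 -250.5 10.8 turn 102.4
```

>>> {"method": "step_arm", "body": {"plan": [[[-20, -25, 0, 7, 0.8], [-44, -56, 0, 14, 0.8], [-68, -88, 0, 21, 0.8], [-92, -120, 0, 28, 0.8], [-116, -150, 0, 35, 0.8], [-140, -182, 0, 42, 0.8], [-164, -213, 0, 49, 0.8], [-180, -234, 0, 56, 0.8]]]}}

```text
t: 22.65
eef_pos: [489.0, -174.6, 131.6]
tcp_rot: [3.141, 0.0, 0.908]
ft_force: [0.7, 0.2, -0.9]
opening: 0.898
grip_force: 0.0
```

```bash
python3 -c "
from h import *
go(481.9,-189.9,130,6.1)"
```

```text
t 22.6 at [ 489.  -174.6  131.6] yaw 52.1 | move -16.4 3.8 1.6 turn 46.0
```

>>> {"method": "step_arm", "body": {"plan": [[[-16, 4, 0, 7, 0.8], [-16, 4, 0, 14, 0.8], [-16, 4, 0, 21, 0.8], [-16, 4, 0, 28, 0.8], [-16, 4, 0, 35, 0.8], [-16, 4, 0, 42, 0.8], [-16, 4, 0, 46, 0.8], [-16, 4, 0, 46, 0.8]]]}}

```text
t: 23.32
eef_pos: [484.2, -187.7, 131.5]
tcp_rot: [3.141, -0.0, 0.109]
ft_force: [-0.5, -0.3, -0.1]
opening: 0.899
grip_force: 0.0
```

>>> {"method": "step_arm", "body": {"plan": [[[0, 0, 30, 0, 0.8], [0, 0, 60, 0, 0.8], [0, 0, 80, 0, 0.8], [0, 0, 80, 0, 0.8], [0, 0, 80, 0, 0.8]]]}}

```text
t: 23.73
eef_pos: [484.0, -187.6, 51.3]
tcp_rot: [-3.141, 0.002, 0.114]
ft_force: [0.1, -0.3, -0.2]
opening: 0.898
grip_force: 0.0
```

```bash
python3 -c "
from h import *
go(481.9,-189.9,12,6.1)"
```

```text
t 23.7 at [ 484.  -187.6   51.3] yaw 6.6 | move -2.4 2.1 39.3 turn 0.5
```

>>> {"method": "step_arm", "body": {"plan": [[[-2.4, 2, 15, 0.5, 0.8], [-2.4, 2, 30, 0.5, 0.8], [-2.4, 2, 37, 0.5, 0.8], [-2.4, 2, 39, 0.5, 0.8], [-2.4, 2, 39, 0.5, 0.8], [-2.4, 2, 39, 0.5, 0.8], [-2.4, 2, 39, 0.5, 0.8], [-2.4, 2, 39, 0.5, 0.8]]]}}

```text
t: 24.4
eef_pos: [482.4, -190.1, 13.4]
tcp_rot: [3.141, -0.001, 0.104]
ft_force: [0.1, 0.4, -0.7]
opening: 0.897
grip_force: 0.0
```

```bash
python3 -c "
from h import *
go(481.9,-189.9,12,6.1)"
```

```text
t 24.4 at [ 482.4 -190.1   13.4] yaw 6.0 | move -0.5 -0.3 1.4 turn -0.1
```

>>> {"method": "step_arm", "body": {"plan": [[[-0.5, 0, 1, 0, -1], [-0.5, 0, 1, 0, -1], [-0.5, 0, 1, 0, -1], [-0.5, 0, 1, 0, -1], [-0.5, 0, 1, 0, -1], [-0.5, 0, 1, 0, -1], [-0.5, 0, 1, 0, -1], [-0.5, 0, 1, 0, -1]]]}}

```text
t: 25.07
eef_pos: [481.6, -190.0, 11.6]
tcp_rot: [-3.142, 0.0, 0.104]
ft_force: [-0.5, 1.0, 0.3]
opening: 0.608
grip_force: 29.7
```

>>> {"method": "step_arm", "body": {"plan": [[[0, 0, 0, 0, -1], [0, 0, 0, 0, -1], [0, 0, 0, 0, -1], [0, 0, 0, 0, -1]]]}}

```text
t: 25.4
eef_pos: [481.6, -190.0, 11.6]
tcp_rot: [3.142, 0.0, 0.104]
ft_force: [0.1, 0.8, 1.6]
opening: 0.609
grip_force: 29.7
```

Gripped at 57.9 mm. I'll lift it level and carry it.

>>> {"method": "step_arm", "body": {"plan": [[[0, 0, -5, 0, -1], [0, 0, -15, 0, -1], [0, 0, -35, 0, -1], [0, 0, -60, 0, -1], [0, 0, -80, 0, -1], [0, 0, -80, 0, -1], [0, 0, -80, 0, -1], [0, 0, -80, 0, -1]]]}}

```text
t: 26.07
eef_pos: [481.3, -189.8, 91.3]
tcp_rot: [-3.141, 0.0, 0.104]
ft_force: [0.2, 0.2, -3.0]
opening: 0.609
grip_force: 29.8
```

```bash
python3 -c "
from h import *
go(503.4,29.2,90,3.9)"
```

```text
t 26.1 at [ 481.3 -189.8   91.3] yaw 6.0 | move 44.7 -215.6 1.3 turn 2.1
```

>>> {"method": "step_arm", "body": {"plan": [[[5, -25, 0, 0.3, -1], [11, -55, 0, 0.6, -1], [18, -88, 0, 1, -1], [25, -121, 0, 1.4, -1], [32, -154, 0, 1.7, -1], [38, -186, 0, 2, -1], [43, -206, 0, 2.1, -1], [44.7, -215.5, 0, 2.1, -1]]]}}

```text
t: 26.73
eef_pos: [503.2, 31.4, 90.5]
tcp_rot: [-3.141, 0.002, 0.069]
ft_force: [-0.5, -0.2, -2.4]
opening: 0.611
grip_force: 29.8
```

>>> {"method": "step_arm", "body": {"plan": [[[0, 0, 0, 0, -1], [0, 0, 0, 0, -1], [0, 0, 0, 0, -1], [0, 0, 20, 0, -1], [0, 0, 30, 0, -1], [0, 0, 30, 0, -1], [0, 0, 30, 0, -1], [0, 0, 30, 0, -1]]]}}

```text
t: 27.4
eef_pos: [503.9, 28.5, 61.9]
tcp_rot: [3.142, -0.0, 0.067]
ft_force: [-0.3, 0.2, -1.6]
opening: 0.606
grip_force: 29.8
```

```bash
python3 -c "
from h import *
go(503.4,29.2,20.6,3.9)
cv2.imwrite('pics/d1.png',cv2.resize(env.read_camera('scene')[140:230,200:320],None,fx=6,fy=6,interpolation=cv2.INTER_CUBIC))"
```

```text
t 27.4 at [503.9  28.5  61.9] yaw 3.8 | move -0.4 -0.7 41.3 turn -0.1
```

View pics/d1.png

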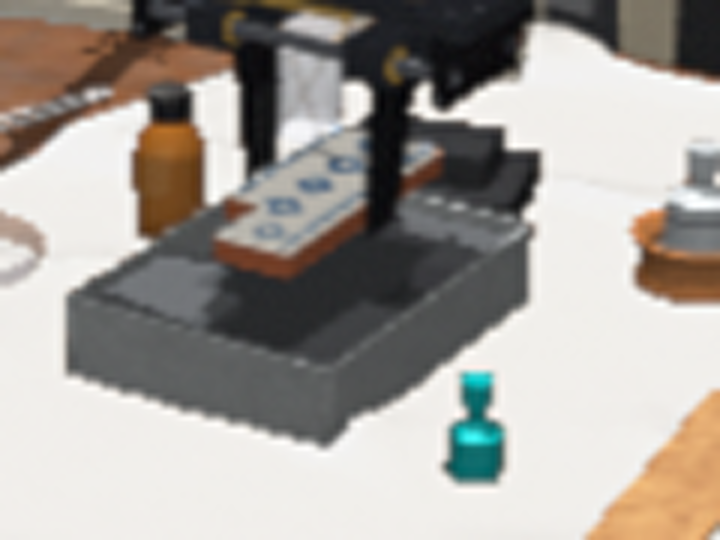

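The tile is level above the cut-out, at about (325,200), with its missing corner over the filled corner, and the bottle is well clear. I'll lower it.

>>> {"method": "step_arm", "body": {"plan": [[[-0.4, -0.7, 8, 0, -1], [-0.4, -0.7, 15, 0, -1], [-0.4, -0.7, 22, 0, -1], [-0.4, -0.7, 28, 0, -1], [-0.4, -0.7, 32, 0, -1], [-0.4, -0.7, 35, 0, -1], [-0.4, -0.7, 35, 0, -1], [-0.4, -0.7, 35, 0, -1]]]}}

```text
t: 28.12
eef_pos: [503.2, 29.7, 26.5]
tcp_rot: [3.142, 0.0, 0.067]
ft_force: [0.5, -0.4, -2.3]
opening: 0.613
grip_force: 29.8
```

>>> {"method": "step_arm", "body": {"plan": [[[0, 0, 1, 0, -1], [0, 0, 2, 0, -1], [0, 0, 3, 0, -1], [0, 0, 4, 0, -1], [0, 0, 4, 0, -1], [0, 0, 4, 0, -1], [0, 0, 4, 0, -1]]]}}

```text
t: 28.7
eef_pos: [503.5, 29.6, 24.2]
tcp_rot: [3.141, -0.002, 0.067]
ft_force: [-5.3, -0.5, 22.1]
opening: 0.612
grip_force: 41.8
```

Contact came about 3.5 mm early with a -x push, so I'll back off and look before releasing.

>>> {"method": "step_arm", "body": {"plan": [[[0, 0, -2, 0, -1], [0, 0, -3, 0, -1], [0, 0, -3, 0, -1], [0, 0, -3, 0, -1]]]}}

```text
t: 29.03
eef_pos: [503.2, 29.6, 25.5]
tcp_rot: [3.142, 0.0, 0.067]
ft_force: [1.1, -0.7, -2.4]
opening: 0.609
grip_force: 29.8
```

Run:
```python
from box import *
s=env.state();print(s["eef_pos"],s["tcp_rot"],s["ft_force"],s["moment"])
im=env.read_camera('scene');o=(225,155)
b=cv2.resize(im[155:215,225:305],None,fx=9,fy=9,interpolation=cv2.INTER_CUBIC)
z=s["eef_pos"][2]+3.4+13
a=np.radians(s["tcp_rot"][2]);c=s["eef_pos"][:2]-10*np.array([np.cos(a),np.sin(a)])
draw(b,'scene',outline(c,180+np.degrees(a),29,70,z,20,40),o,9)
draw(b,'scene',outline((493.4,28.5),183.9,37,78,34,20,40),o,9,(0,255,0))
cv2.imwrite('pics/e1.png',b)
```

```text
[503.21991557  29.64550377  25.52582925] [3.14150246e+00 5.86364129e-05 6.73142283e-02] [ 1.06962823 -0.68275398 -2.37565435] [-0.02021545  0.01482282  0.01295162]
```

View pics/e1.png

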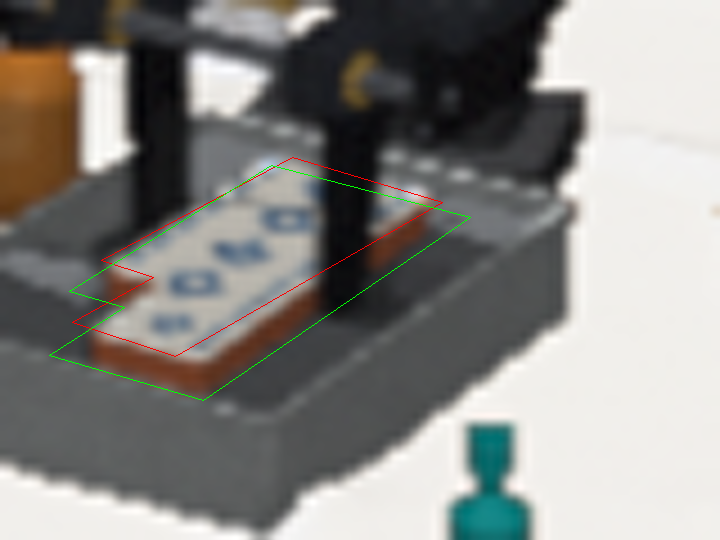

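Run:
```python
from box import *
np.set_printoptions(precision=1,suppress=True)
s=env.state()
for X in(outline((493.2,28.9),183.86,29,70,41.9,20,40),outline((493.2,28.9),183.86,29,70,34,20,40),outline((493.4,28.5),183.9,37,78,34,20,40)):
    print(X.tolist() and X.round(1).tolist());print(((proj('scene',X)-(225,155)+.5)*9-.5).tolist().__repr__()[:400])
```

```text
[[565.0, 4.7, 41.9], [561.1, 62.5, 41.9], [461.3, 55.8, 41.9], [462.7, 35.9, 41.9], [422.8, 33.2, 41.9], [425.3, -4.7, 41.9]]
[[434.7450278444014, 197.22268244055687], [278.2040519235432, 156.33849584167004], [104.3151833743346, 264.20219936470176], [159.4632348924313, 279.6670853531647], [85.02609472570646, 327.02822219849406], [193.48511307583723, 358.38604362178023]]
[[565.0, 4.7, 34.0], [561.1, 62.5, 34.0], [461.3, 55.8, 34.0], [462.7, 35.9, 34.0], [422.8, 33.2, 34.0], [425.3, -4.7, 34.0]]
[[433.9604963085132, 220.13916031487597], [277.7859909936894, 178.91951186064384], [104.297081693627, 287.8120895894703], [159.31203034766236, 303.4056032076311], [85.06350960263342, 351.1983977751149], [193.2477758825959, 382.8087760377025]]
[[573.7, -3.1, 34.0], [568.7, 70.7, 34.0], [453.0, 62.8, 34.0], [454.3, 42.9, 34.0], [414.4, 40.2, 34.0], [418.1, -13.7, 34.0]]
[[469.8235519649845, 217.41021822351837], [271.01559612500193, 165.29572346103316], [69.19823934771091, 291.0003556995842], [124.0801764414231, 306.62918401389004], [48.96996452105071, 354.60304604886994], [203.240419589827, 399.89254542683716]]
```

The correct projection agrees with the seen tile within the calibration error, so the tile probably sits a few mm too far in +x and meets the bevel. I'll shift by -2.5 mm and lower gently.

>>> {"method": "step_arm", "body": {"plan": [[[-2.5, 0, 0, 0, -1], [-2.5, 0, 0, 0, -1], [-2.5, 0, 0, 0, -1], [-2.5, 0, 1, 0, -1], [-2.5, 0, 2, 0, -1], [-2.5, 0, 3, 0, -1], [-2.5, 0, 3, 0, -1], [-2.5, 0, 3, 0, -1]]]}}

```text
t: 29.75
eef_pos: [500.9, 29.5, 24.2]
tcp_rot: [3.141, -0.001, 0.067]
ft_force: [-6.6, -0.4, 25.7]
opening: 0.608
grip_force: 43.7
```

Run:
```python
from box import *
np.set_printoptions(precision=3,suppress=True)
s=env.state();print(s["eef_pos"],s["ft_force"],s["moment"])
o=(225,155)
cv2.imwrite('pics/scn_f.png',env.read_camera('scene'))
b=cv2.resize(cv2.imread('pics/scn_f.png')[155:215,225:305],None,fx=9,fy=9,interpolation=cv2.INTER_CUBIC)
for z in(37,):
  draw(b,'scene',outline((490.9,28.8),183.86,29,70,z,20,40),o,9)
draw(b,'scene',outline((493.4,28.5),183.9,70,93,42),o,9,(0,255,0))
cv2.imwrite('pics/e2.png',b)
```

```text
[500.852  29.475  24.17 ] [-6.627 -0.4   25.676] [0.242 1.238 0.027]
```

View pics/e2.png

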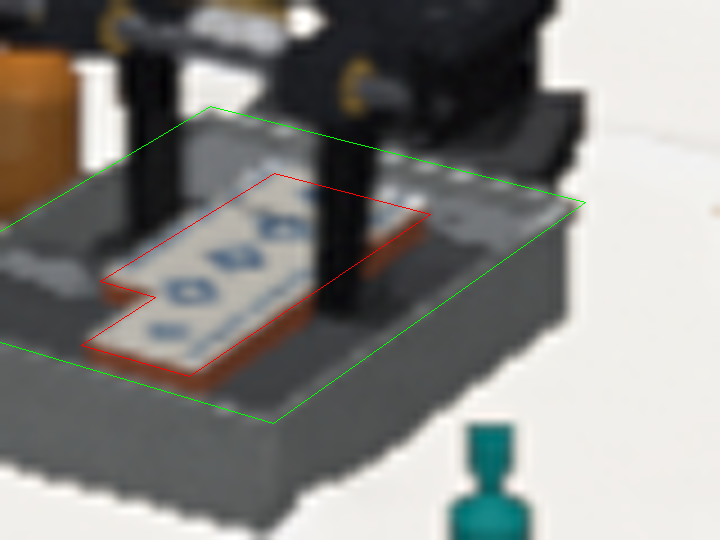

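The red home outline matches the near end (195,372), but the far end (425,190) sits about 20 px high. So the tile has sagged slightly in the grip, with its near end already on the floor (the moment agrees) and its position fine. I'll undo the shift and release so the far end settles.

>>> {"method": "step_arm", "body": {"plan": [[[0, 0, -2, 0, -1], [1, 0, -2, 0, -1], [2, 0, -2, 0, -1], [2, 0, -2, 0, -1], [2, 0, -1, 0, -1], [2, 0, 0, 0, -1], [2, 0, 0, 0, -1], [2, 0, 0, 0, -1]]]}}

```text
t: 30.47
eef_pos: [503.0, 29.6, 24.2]
tcp_rot: [3.141, -0.001, 0.067]
ft_force: [-6.4, -0.2, 28.4]
opening: 0.606
grip_force: 45.0
```

>>> {"method": "step_arm", "body": {"plan": [[[0, 0, 0, 0, 0.6], [0, 0, 0, 0, 0.6], [0, 0, 0, 0, 0.6], [0, 0, 0, 0, 0.6], [0, 0, 0, 0, 0.6], [0, 0, 0, 0, 0.6]]]}}

```text
t: 30.97
eef_pos: [502.7, 29.7, 22.4]
tcp_rot: [-3.142, 0.0, 0.067]
ft_force: [0.1, -0.4, -0.1]
opening: 0.8
grip_force: 0.0
```

>>> {"method": "step_arm", "body": {"plan": [[[0, 0, -25, 0, 0.6], [0, 0, -60, 0, 0.6], [0, 0, -100, 0, 0.6], [0, 0, -130, 0, 0.6], [0, 0, -130, 0, 0.6], [0, 0, -130, 0, 0.6], [0, 0, -130, 0, 0.6]]]}}

```text
t: 31.55
eef_pos: [502.3, 29.7, 151.8]
tcp_rot: [-3.142, 0.001, 0.067]
ft_force: [0.1, 0.8, -0.3]
opening: 0.801
grip_force: 0.0
```

```bash
python3 -c "
from h import *
go(480,-360,150,3.9)"
```

```text
t 31.6 at [502.3  29.7 151.8] yaw 3.9 | move -48.5 387.4 1.8 turn -0.0
```

>>> {"method": "step_arm", "body": {"plan": [[[-20, 333, -30, 0, 0.6], [-20, 333, -30, 0, 0.6], [-20, 333, -30, 0, 0.6], [-20, 333, -30, 0, 0.6], [-20, 333, -30, 0, 0.6], [-20, 333, -30, 0, 0.6], [-20, 333, -30, 0, 0.6], [-20, 333, -30, 0, 0.6]]]}}

```text
t: 32.22
eef_pos: [504.3, -304.2, 180.5]
tcp_rot: [-3.139, 0.003, 0.067]
ft_force: [0.7, -0.0, 0.3]
opening: 0.801
grip_force: 0.0
```

>>> {"method": "step_arm", "body": {"plan": [[[-150, 250, -20, 0, 0.6], [-150, 250, -20, 0, 0.6], [-150, 250, -20, 0, 0.6], [-150, 250, -20, 0, 0.6], [-150, 250, -20, 0, 0.6], [-150, 250, -20, 0, 0.6], [-150, 250, -20, 0, 0.6], [-150, 250, -20, 0, 0.6]]]}}

```text
t: 32.88
eef_pos: [368.4, -567.2, 199.8]
tcp_rot: [-3.141, 0.002, 0.063]
ft_force: [0.6, 0.6, 0.1]
opening: 0.798
grip_force: 0.0
```

Run:
```python
from box import *
r=lambda im,k:cv2.resize(im,None,fx=k,fy=k,interpolation=cv2.INTER_CUBIC)
t=env.read_camera('top');s=env.read_camera('scene');cv2.imwrite('pics/topz.png',t);cv2.imwrite('pics/scz.png',s)
c=np.zeros((600,800,3),np.uint8)
a=r(t[165:239,212:272],4);draw(a,'top',outline((493.4,28.5),183.9,29,70,37,20,40),(212,165),4);c[:296,:240]=a
c[:280,245:545]=r(t[120:176,200:260],5)
c[:240,550:800]=r(t[128:168,265:340][:, :62],4)[:160,:248] if 0 else np.pad(r(t[128:168,266:343],3.2)[:,:246],((0,112),(0,4),(0,0)))
b=r(s[155:215,225:305],5);draw(b,'scene',outline((493.4,28.5),183.9,29,70,37,20,40),(225,155),5);c[300:600,:400]=b
c[300:600,405:795]=r(s[150:210,295:373],5)
cv2.imwrite('pics/z.png',c)
```

```text
(no output)
```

View pics/z.png

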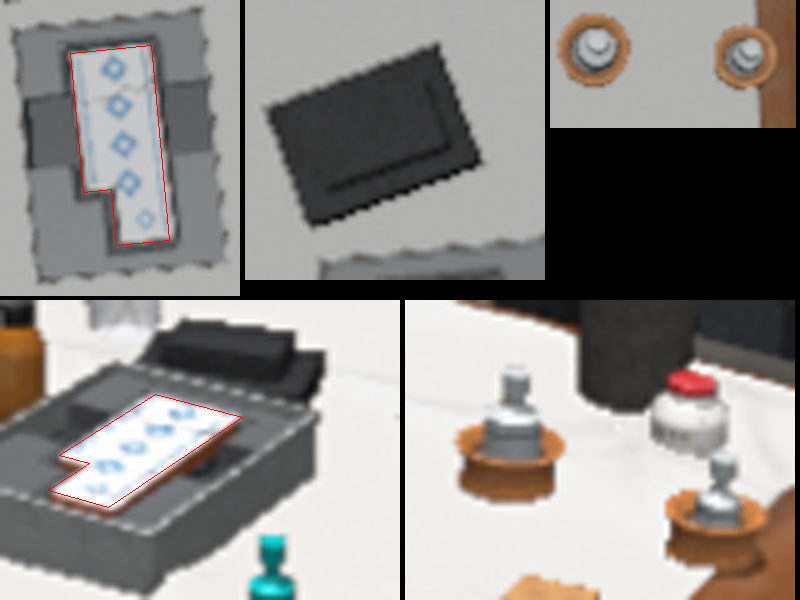

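The last picture shows everything in place:
- **Tile:** it matches the home outline in both views, about (120,145) and (145,450).
- **Foam:** it lies flat and central on the pad; its lower-right corner at (450,150) sits inside the pad's at (482,163), as the sizes predict.
- **Weights:** both stand upright and centred in their stands, (515,420) and (722,490).

The arm is clear of everything, so I'll hand in.

```bash
python3 -c "
from cell import env
print(env.job_done())"
```

```text
the job is handed in; nothing more can be done
None
```

I finished and handed in the job after about 33 s of robot time. In the last pictures both weights stand in their stands, the foam lies flat on the pad and the tile is home in the box; the hand-in returned no verdict.

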